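# Un-nest the glass dishes and put the narrow one away in the cupboard

## Robot

A 6-joint arm with a two-finger parallel gripper is mounted at the origin on the work surface. World frame = base frame: x ahead of the robot, y to its left, z up, the work surface at z = 0. Lengths are in m, angles in degrees, forces in N, time in s.
With the tool pointing down it reaches from about 0.3 to 0.75 m from the base axis. Payload 8.5 kg.
Tool frame: the origin (TCP) lies on the centre line of the jaws, within the pads' length; the fingertips stand 25 mm ahead of it and the grasp point (between the pads) lies 6 mm ahead of it; z points along the fingers, y is the line along which they close (so a half turn about z gives the same grasp; the last joint's range is limited). The gripper opens to 85 mm and grips with 20 to 120 N. Pads are 22 mm wide; open, the fingers measure 114 mm over their backs; the gripper's body (76 mm by 85 mm) begins 54 mm behind the grasp point. The pads swing forward as they close: fully open they stand 13 mm farther back than shut.
Start: joints at [-77.596, 21.807, 74.336, -0, 83.858, -12.336], TCP at [0.23, -0.5, 0.256] pointing down, gripper open.
Joint ranges: [-178.18, 178.18], [-50.72, 133.34], [12.68, 142.11], [-81.47, 261.47], [9.98, 163.14], [-165.26, 165.26]. Speed limits (degrees/s): [136.94, 136.94, 180, 180, 180, 180].

## Interface

Orientations are given as a 3x3 rotation matrix whose columns are the frame's x, y, z axes.
In Python, from rig import telemetry, optics, env gives the robot as it stands.
- The arm moves only by the tool send_rows, never from a script. Its argument "deltas" is a list that holds one entry, the list of rows, each a list of 7 numbers: the shift along the tool's x, y, z in m, then the turn, a rotation vector about the tool's x, y, z in rad, then the opening, from -1 (shut) to 1 (fully open), so that 0 is half open. In form: [[[x, y, z, ax, ay, az, grip], ...]]. A call has 1 to 12 rows; each row shifts and turns the commanded pose from where the row before left it, along the tool's axes as they then stand; what a row does not reach is not made up. A row lasts 1/8 s, in which the tool goes at most 62.5 mm and 10.7 degrees, less where a joint would pass 70% of its speed; a pose out of reach is approached as far as the arm can. A call is refused whole if a number of a shift passes 0.0625 or a number of a turn 0.188, either way. A call with a gripper value outside its range is refused whole. The fingers move at their own pace and stop on an object; "squeeze" is the grip in N (left out, the last holds). Time passes only in rows, so rows that do not move let the fingers close. It gives the time, the measured TCP pose, the force, the opening and the grip force at its end, in the units of the state.
- telemetry.observe(): the state, without advancing time (a new reading comes with each control period).
- optics.get_image(name): name is "side" or "top"; returns a dict with "image" (480x640x3 uint8, red, green, blue), "range_z" (480x640 float32, m along the optical axis (not along the pixel's ray), 0 where there is no reading), "K" (3x3 intrinsics, pixels), "rvec" (rotation vector, rad) and "tvec" (3), from world to camera coordinates, as OpenCV has them. Camera axes: x right, y down, z forward; pixel columns grow to the right and rows downward; lengths in m; the calibration is good to about 2 mm. A picture is of the moment at which its call begins.
- env.close_job(): hands the job in; it is judged then, once.
The state is a dict: "time_s": time; "q": joint angles; "qvel": joint speeds; "joint_efforts": joint torques, N m; "position": TCP position; "tool_rot": TCP orientation; "ft_force": force on the tool from outside, world axes, zero at the start; "wrist_torque": the same for the moment, N m; "grip_width": finger opening in m; "gripper_force": force on a finger pad.
Only numpy, scipy, OpenCV 4.12 (cv2) and the standard library are available. Lean on these libraries where they do the work, as an engineer would, in place of code of your own. Each camera call takes 0.05 s, during which the arm holds its last target. There are 200 camera calls.

## Task

I need the large glass dish for baking, but the narrow dish is packed inside it. Lift the lid off the large dish and lay it flat, right way up, on clear counter beside it, leaving the large dish standing where it is; then take the narrow dish out and put it away in the white cupboard on the counter: upright on the bottom board in the free space under the glass shelf, end-on so that its long side runs straight in, and fully inside so that it does not stick out past the front edge. It is all glass, so set things down gently, and do not disturb the things already in the cupboard or the jar on the counter.

Things in the scene. Friction and masses are not known exactly. Their poses are not given: they have to be found in the camera images.
- lid_bar (a point): Centre of the 72 x 18 x 28 mm (x, y, z) black grip bar on the large dish's lid: 14 mm above the plate's top face, 29 mm above the skirt's lower edge (29 mm above the counter when laid flat). Lid: dimpled clear glass plate 232 (x) x 178 mm, 5 mm thick, with a 10 mm skirt outside the dish's walls, 2.5 mm play; 0.5 to 0.8 kg; starts on the large dish.
- narrow_mid (a point): Centre of the narrow open glass dish, halfway up (29 mm above its underside). 150 mm long (x), 64 mm wide (y), 58 mm tall, upright walls 4 mm, foot 6 mm thick, 0.3 to 0.45 kg. It starts inside the large dish, lying roughly the same way, at least 30 mm free beside each long side. z up when upright.
- narrow_end_a (a point): Middle of the narrow dish's outer end face at its +x end, 29 mm above its underside (75 mm from its centre).
- narrow_end_b (a point): Middle of the narrow dish's outer end face at its -x end, 29 mm above its underside (75 mm from its centre).
- large: Large open glass dish, 220 mm (x) x 166 mm (y), 72 mm tall, walls 5 mm, inner floor 6 mm above its underside, 1.1 kg, loose on the counter. Origin at the centre of its underside; its x axis points roughly away from the robot.
- cupboard: White board cupboard fixed on the counter, open at front (towards the robot) and back. Origin at the centre of its underside; x from its front to its back. 240 mm deep, 400 mm wide inside (y -200 to 200 mm), side boards 16 mm thick, 250 mm high. A rail 30 mm high on the bottom board closes the back low down (its inner face at x = 104 mm).
- cupboard_front (a point): Middle of the front edge of the cupboard's bottom board, on its top face: x = -120 mm in the cupboard's frame, 16 mm above the counter. Same axes as the cupboard.
- cupboard_shelf (a point): Middle of the front edge of the cupboard's clear glass shelf, on its underside: 206 mm above the counter, set back 10 mm from the bottom board's front edge. The shelf is 8 mm thick; three glass pots 45 mm tall stand on it, two at its left end and one at its right.
- keeper: Square lidded glass box, 109 mm over its lid, 43 mm tall, 0.75 kg, loose on the cupboard's bottom board on one side, to be left alone. Origin at the centre of its underside.
- ramekins: Stack of white ramekins, 84 mm across, 54 mm tall, loose on the cupboard's bottom board on the other side, to be left alone; the free space lies between it and the square box (at least 150 mm). Origin at the centre of its underside.
- jar: Glass storage jar with a wooden cap, 84 mm across, 130 mm tall, loose on the counter beyond the large dish, to be left alone. Origin at the centre of its underside.

How it is judged (in metres and radians):
On the way, in this order (a step that is already met when the one before it is completed fails the run):
1. the lid is off the large dish and lies flat, right way up, released, on the counter (height (world z) of lid_bar below 0.034 m and angle between lid_bar's own z axis and vertical below 0.1 rad and horizontal distance between lid_bar and large above 0.16 m and contact force between the fingers and lid below 0.5 N), for 0.3 s.
2. the narrow dish is out of the large dish (horizontal distance between narrow_mid and large above 0.17 m), for 0.1 s.
At the end, for the whole second after the job is handed in: The narrow dish stands released and at rest, upright on the cupboard's bottom board, within 0.2 rad of straight in, neither end more than 3 mm out. The lid lies flat and right way up on the counter, clear of the large dish, which has moved under 40 mm. Bystanders have moved under 20 mm (z of narrow_mid in the frame of cupboard between 0.038 and 0.052 m and angle between each of narrow_mid, lid_bar, large's own z axis and vertical below 0.1 rad and y of narrow_mid in the frame of cupboard between -0.17 and 0.17 m and angle between the x axis of narrow_mid and the x axis of cupboard, either way round below 0.2 rad and x of narrow_end_a in the frame of cupboard between -0.123 and 0.123 m and x of narrow_end_b in the frame of cupboard between -0.123 and 0.123 m and linear speed of each of narrow, lid below 0.02 m/s and height (world z) of lid_bar below 0.034 m and horizontal distance between lid_bar and large above 0.16 m and distance of large from where it was at the start of the episode below 0.04 m and distance of each of keeper, ramekins, jar from where it was at the start of the episode below 0.02 m); the robot touches nothing.
It fails at once if the square glass box, the ramekins or the jar is pushed more than 20 mm or tipped (distance of any of keeper, ramekins, jar from where it was at the start of the episode above 0.02 m or angle between any of keeper, ramekins, jar's own z axis and vertical above 0.35 rad).
It fails at once if the large dish is shoved more than 40 mm (distance of large from where it was at the start of the episode above 0.04 m).
It fails at once if the narrow dish or the lid is tipped by more than about 40 degrees (angle between any of narrow_mid, lid_bar's own z axis and vertical above 0.7 rad).
It fails at once if the narrow dish is dropped or slammed down in the cupboard (faster than 0.4 m/s within 30 mm of the bottom board) (linear speed of narrow above 0.4 m/s and z of narrow_mid in the frame of cupboard below 0.075 m and x of narrow_mid in the frame of cupboard above -0.195 m and y of narrow_mid in the frame of cupboard above -0.2 m).
It fails at once if the lid is dropped or slammed down on the counter (faster than 0.4 m/s within 30 mm of it) (linear speed of lid above 0.4 m/s and height (world z) of lid_bar below 0.059 m).
It also fails if it takes over 72 s, if anything falls off the work surface, if the arm or the gripper's body presses on something with over 40 N, if the wrist force passes 120 N, or if a joint passes its speed limit or range.

## Working session

There is one attempt and no reset: what is moved stays moved. The work goes in short steps, Python scripts to look and compute and a tool call to move; the robot and the scene stay as the last step left them, time stands still between calls to the robot, and variables do not carry over. Pictures are saved under pics/ and viewed, at most 12 in all, crops included, and the job is handed in when it is done.

Besides the shell and the picture viewer there is one more tool, called after "Call:" by a JSON object that holds its "fn" and its "kwargs". send_rows: Moves the arm, as the interface text tells. Its arguments: {"type":"object","properties":{"deltas":{"type":"array"},"squeeze":{"type":"number"}},"required":["deltas"]}

```bash
ls; mkdir -p pics
cat > h.py <<'E'
import numpy as np,cv2
from rig import telemetry, optics, env
def cam(n):
    d=optics.get_image(n); R=cv2.Rodrigues(np.array(d["rvec"],float))[0]; return d,np.array(d["K"],float),R,np.array(d["tvec"],float).ravel()
def ray(c,u,v):
    d,K,R,t=c; return -R.T@t, R.T@np.linalg.inv(K)@np.array([u,v,1.])
def atz(c,u,v,z):
    o,r=ray(c,u,v); return o+r*(z-o[2])/r[2]
def cloud(c):
    d,K,R,t=c; z=d["range_z"]; v,u=np.mgrid[:480,:640]
    p=np.stack([u,v,np.ones_like(u)],-1)@np.linalg.inv(K).T*z[...,None]
    return (p-t)@R
def proj(c,P):
    d,K,R,t=c; return cv2.projectPoints(np.array(P,float).reshape(-1,3),R,t,K,None)[0][:,0]
E
python3 - <<'E'
from h import *
s=telemetry.observe(); print(s)
for n in("side","top"):
    c=cam(n); cv2.imwrite(f"pics/{n}0.png",c[0]["image"][...,::-1]); print(n,c[1],-c[2].T@c[3],c[2])
    np.save(n+"0.npy",cloud(c))
E
```

```text
pics
{'time_s': 0.0, 'q': array([-7.75966715e+01,  2.18420360e+01,  7.43854383e+01, -1.66555310e-03,
        8.38605699e+01, -1.23369578e+01]), 'qvel': array([ 0.0838144 ,  0.04408991, -0.09611761, -0.01480693, -0.04477427,
        0.06979236]), 'joint_efforts': array([ 2.20792003e-06, -4.48459375e+01, -2.31280196e+01, -2.28024805e-04,
        4.69398190e-03, -1.79274230e-05]), 'position': array([ 0.23010013, -0.49925618,  0.25569794]), 'tool_rot': array([[ 9.08212883e-01,  4.18508341e-01, -3.58290620e-04],
       [ 4.18508387e-01, -9.08211702e-01,  1.49458681e-03],
       [ 3.00093312e-04, -1.50735062e-03, -9.99998819e-01]]), 'ft_force': array([-0.09207513, -0.47571829, -0.08892602]), 'wrist_torque': array([0.0588069 , 0.02376719, 0.02376135]), 'gripper_force': 0.0, 'grip_width': 0.08542768145070466}
side [[585.94842598   0.         313.4285634 ]
 [  0.         585.94842598 238.87251607]
 [  0.           0.           1.        ]] [ 1.30784437 -0.18140023  0.87622053] [[ 0.31924234  0.947472   -0.01952272]
 [ 0.64707449 -0.23298442 -0.72595651]
 [-0.69237196  0.2191234  -0.68746346]]
top [[504.54042665   0.         320.55048663]
 [  0.         504.54042665 247.72231146]
 [  0.           0.           1.        ]] [0.3422897  0.07006355 1.20444697] [[-0.00158044 -0.99997353 -0.00710267]
 [-0.98221689  0.00288577 -0.18772763]
 [ 0.18774315  0.00667967 -0.98219544]]
```

View pics/side0.png

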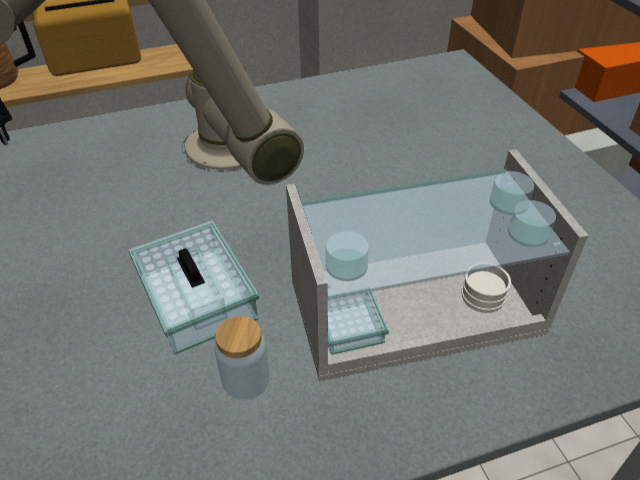

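View pics/top0.png

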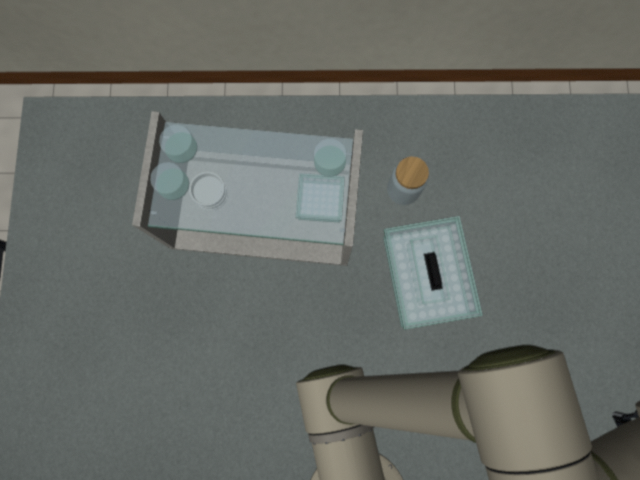

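Side view: black bar at (190,267), jar cap (239,337), cupboard to the right with the box at (355,320) and ramekins at (486,288). Top view: bar at (433,271), the narrow dish's outline under the lid at about (415–445, 240–305), and the cupboard front board from (174,248) to (342,262).

```bash
cat >> h.py <<'E'
def tri(c1,p1,c2,p2):
    o1,r1=ray(c1,*p1);o2,r2=ray(c2,*p2)
    s=np.linalg.lstsq(np.stack([r1,-r2],1),o2-o1,rcond=None)[0]
    a,b=o1+s[0]*r1,o2+s[1]*r2; return (a+b)/2,np.linalg.norm(a-b)
def dark(c,box):
    x0,x1,y0,y1=box; g=c[0]["image"][y0:y1,x0:x1].max(2)<45
    v,u=np.nonzero(g); return u+x0,v+y0
E
python3 - <<'E'
from h import *
a,b=cam("top"),cam("side")
ua,va=dark(a,(405,465,235,310)); ub,vb=dark(b,(165,220,235,300))
print(len(ua),len(ub),ua.mean(),va.mean(),ub.mean(),vb.mean())
print("bar tri",tri(a,(ua.mean(),va.mean()),b,(ub.mean(),vb.mean())))
P=atz(a,ua,va,.1) if 0 else np.array([atz(a,u,v,.1) for u,v in zip(ua,va)])
r=cv2.minAreaRect(P[:,:2].astype(np.float32)*1000); print("bar rect",r)
ca=cloud(a);cb=cloud(b)
print("bar depth top",np.median(ca[va,ua],0),"side",np.median(cb[vb,ub],0))
# lid corners top-view at z=.079
for p in[(385,229),(460,217),(481,316),(403,328)]: print("lid",p,atz(a,*p,.077).round(3),ca[p[1],p[0]].round(3))
for p in[(174,248),(342,262),(342,254)]: print("front",p,atz(a,*p,.016).round(3),ca[p[1],p[0]].round(3))
for p in[(134,224),(153,113),(362,131),(350,264)]: print("sidetop",p,atz(a,*p,.25).round(3))
for p in[(208,190)]: print("ram top",atz(a,*p,.07).round(3),ca[p[1],p[0]])
for p in[(298,175),(347,177),(343,220),(298,218)]: print("keeper",atz(a,*p,.057).round(3),ca[p[1],p[0]].round(3))
print("jar",atz(a,412,172,.13).round(3),atz(b,239,333,.13).round(3))
E
```

```text
357 478 432.98879551820727 270.66946778711485 189.4581589958159 267.9644351464435
bar tri (array([ 0.50384033, -0.17396036,  0.08166269]), np.float64(0.0008287885323315404))
bar rect ((501.0308532714844, -170.53045654296875), (78.5003433227539, 22.525436401367188), 9.673800468444824)
bar depth top [ 0.50140783 -0.17045985  0.10248714] side [ 0.52088038 -0.17404198  0.10014077]
lid (385, 229) [ 0.601 -0.07   0.077] [ 0.601 -0.07   0.077]
lid (460, 217) [ 0.629 -0.243  0.077] [ 0.649 -0.265 -0.003]
lid (481, 316) [ 0.403 -0.277  0.077] [ 0.407 -0.301 -0.001]
lid (403, 328) [ 0.377 -0.104  0.077] [ 0.377 -0.106  0.062]
front (174, 248) [0.57  0.43  0.016] [0.57  0.43  0.016]
front (342, 262) [0.535 0.027 0.016] [0.53  0.028 0.045]
front (342, 254) [0.554 0.027 0.016] [0.534 0.031 0.126]
sidetop (134, 224) [0.573 0.44  0.25 ]
sidetop (153, 113) [0.805 0.417 0.25 ]
sidetop (362, 131) [ 0.764 -0.007  0.25 ]
sidetop (350, 264) [0.493 0.02  0.25 ]
ram top [0.698 0.341 0.07 ] [0.65311075 0.30738821 0.21226125]
keeper [0.738 0.131 0.057] [0.683 0.123 0.216]
keeper [0.733 0.015 0.057] [0.68  0.022 0.211]
keeper [0.627 0.025 0.057] [0.589 0.031 0.213]
keeper [0.633 0.131 0.057] [0.593 0.122 0.216]
jar [ 0.719 -0.127  0.13 ] [ 0.722 -0.124  0.13 ]
```

Call:
{"fn": "send_rows", "kwargs": {"deltas": [[[0,0,0,0,0,0.135,1],[0,0,0,0,0,0.134,1],[0.0322,-0.0279,0.008,0,0,0,1],[0.0322,-0.0279,0.008,0,0,0,1],[0.0322,-0.0279,0.008,0,0,0,1],[0.0322,-0.0279,0.008,0,0,0,1],[0.0322,-0.0279,0.008,0,0,0,1],[0.0322,-0.0279,0.008,0,0,0,1],[0.0322,-0.0279,0.008,0,0,0,1],[0.0322,-0.0279,0.008,0,0,0,1],[0.0322,-0.0279,0.008,0,0,0,1],[0.0322,-0.0279,0.008,0,0,0,1]]], "squeeze": 60}}

```text
time_s: 1.7
position: [0.5035, -0.1708, 0.176]
tool_rot: [[0.987, 0.162, -0.0], [0.162, -0.987, 0.0], [-0.0, -0.0, -1.0]]
ft_force: [0.0, 0.3, 0.1]
grip_width: 0.0853
gripper_force: 0.0
```

Call:
{"fn": "send_rows", "kwargs": {"deltas": [[[0,0.001,0.03,0,0,0,1],[0,0,0.025,0,0,0,1],[0,0,0.013,0,0,0,1],[0,0,0,0,0,0,1],[0,0,0,0,0,0,-1],[0,0,0,0,0,0,-1],[0,0,0,0,0,0,-1],[0,0,0,0,0,0,-1],[0,0,0,0,0,0,-1],[0,0,0,0,0,0,-1]]]}}

```text
time_s: 2.95
position: [0.5031, -0.1732, 0.1089]
tool_rot: [[0.987, 0.162, 0.001], [0.162, -0.987, -0.001], [0.001, 0.001, -1.0]]
ft_force: [-1.5, 0.6, 5.8]
grip_width: 0.0169
gripper_force: 60.3
```

Call:
{"fn": "send_rows", "kwargs": {"deltas": [[[0,0,-0.01,0,0,0,-1],[0,0,-0.02,0,0,0,-1],[0,0,-0.03,0,0,0,-1],[0,0,-0.03,0,0,0,-1],[-0.005,0.02,0,0,0,0,-1],[-0.01,0.04,0,0,0,0,-1],[-0.01,0.04,0,0,0,0,-1],[-0.01,0.04,0,0,0,0,-1],[-0.01,0.04,0,0,0,0,-1],[-0.005,0.035,0,0,0,0,-1],[0,0,0,0,0,0,-1]]], "squeeze": 80}}

```text
time_s: 4.32
position: [0.4869, -0.3961, 0.1958]
tool_rot: [[0.987, 0.159, -0.002], [0.159, -0.987, 0.002], [-0.002, -0.002, -1.0]]
ft_force: [-1.1, 0.7, -5.8]
grip_width: 0.0164
gripper_force: 79.3
```

Run:
```python
from h import *
for n in("side","top"):
    c=cam(n); cv2.imwrite(f"pics/{n}1.png",c[0]["image"][...,::-1])
A=cv2.imread("pics/side1.png");B=cv2.imread("pics/top1.png")
cv2.imwrite("pics/both1.png",np.vstack([A[150:450,:400],B[120:420,250:650]]) if B[120:420,250:650].shape[1]==400 else np.vstack([A[150:450,:390],B[120:420,250:640]]))
```

```text
(no output)
```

View pics/both1.png

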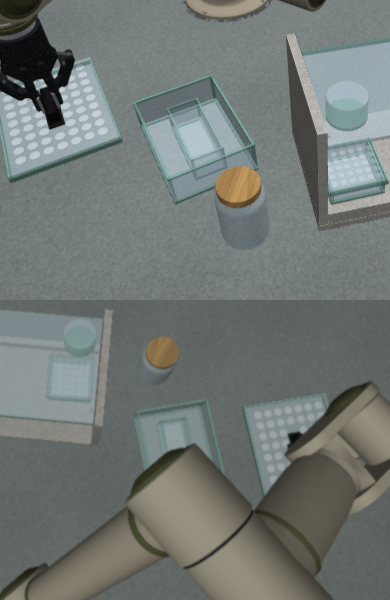

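The picture shows the lid held level and clear of the large dish (side crop: lid centred about (55,115)). The open narrow dish is in the large dish at about (195,135) in the crop.

Call:
{"fn": "send_rows", "kwargs": {"deltas": [[[0,0,0.02,0,0,0,-1],[0,0,0.025,0,0,0,-1],[0,0,0.025,0,0,0,-1],[0,0,0.025,0,0,0,-1],[0,0,0.02,0,0,0,-1],[0,0,0.014,0,0,0,-1],[0,0,0.008,0,0,0,-1],[0,0,0.005,0,0,0,-1],[0,0,0.003,0,0,0,-1],[0,0,0.003,0,0,0,-1],[0,0,0,0,0,0,-1]]]}}

```text
time_s: 5.8
position: [0.4884, -0.3932, 0.0503]
tool_rot: [[0.987, 0.162, -0.0], [0.162, -0.987, 0.0], [-0.0, -0.0, -1.0]]
ft_force: [0.2, 0.1, -6.2]
grip_width: 0.0165
gripper_force: 79.2
```

Call:
{"fn": "send_rows", "kwargs": {"deltas": [[[0,0,0.002,0,0,0,-1],[0,0,0.002,0,0,0,-1],[0,0,0.001,0,0,0,-1],[0,0,0,0,0,0,-1]]]}}

```text
time_s: 6.3
position: [0.4884, -0.3933, 0.047]
tool_rot: [[0.987, 0.162, 0.001], [0.162, -0.987, -0.001], [0.0, 0.001, -1.0]]
ft_force: [-3.3, 3.4, 8.1]
grip_width: 0.0162
gripper_force: 81.2
```

Call:
{"fn": "send_rows", "kwargs": {"deltas": [[[0,0,0,0,0,0,-0.3],[0,0,0,0,0,0,0.3],[0,0,0,0,0,0,0.3],[0,0,-0.02,0,0,0,0.3],[0,0,-0.03,0,0,0,0.6],[0,0,-0.04,0,0,0,1],[-0.02,0,-0.04,0,0,0,1],[-0.04,0,-0.03,0,0,0,1],[-0.05,0,-0.01,0,0,0,1],[-0.05,0,0,0,0,0,1],[-0.04,0,0,0,0,0,1]]]}}

```text
time_s: 7.68
position: [0.2893, -0.4258, 0.2156]
tool_rot: [[0.987, 0.162, 0.0], [0.162, -0.987, -0.001], [0.0, 0.001, -1.0]]
ft_force: [-0.3, -0.4, -0.3]
grip_width: 0.0852
gripper_force: 0.0
```

Run:
```python
from h import *
for n in("side","top"):
    c=cam(n); cv2.imwrite(f"pics/{n}2.png",c[0]["image"][...,::-1])
    print(telemetry.observe()["position"])
A=cv2.imread("pics/side2.png");B=cv2.imread("pics/top2.png")
f=lambda I,x,y,w,h,s:cv2.resize(I[y:y+h,x:x+w],None,fx=s,fy=s,interpolation=cv2.INTER_CUBIC)
# side crop (115,215,160,150)x2.5 ; top crop (370,200,130,150)x4/.. ; shown side by side
a=f(A,115,215,160,150,2.5); b=f(B,370,205,100,94,4)[:375]
b=cv2.copyMakeBorder(b,0,a.shape[0]-b.shape[0],0,0,0); 
lid=np.hstack([f(A,0,190,200,150,1),f(B,350,180,250,180,1)[:150]])
cv2.imwrite("pics/d2.png",np.vstack([np.hstack([a,b]),cv2.copyMakeBorder(lid,0,0,0,800-lid.shape[1],0)]))
```

```text
[ 0.28623181 -0.42644581  0.21552432]
[ 0.28827853 -0.42626518  0.2155701 ]
```

View pics/d2.png

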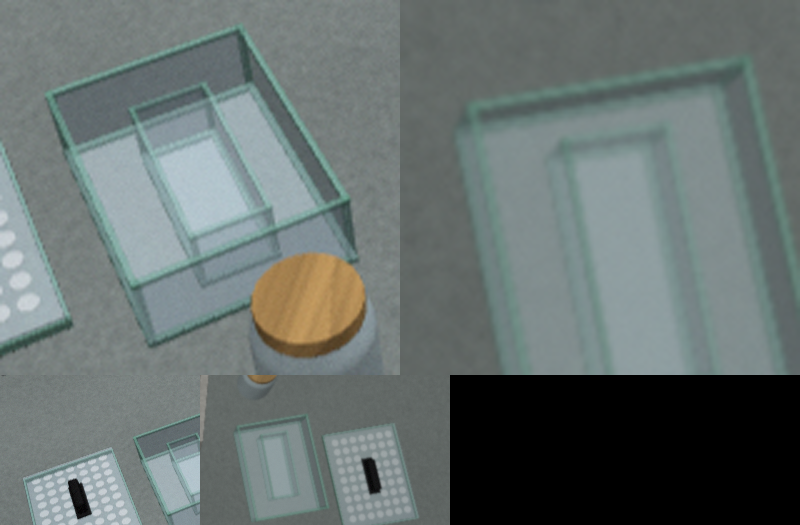

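Lid lies flat with its bar at about (372,475) in the lower right inset. The narrow dish's rim corners are at (132,109), (207,86), (271,208), (192,238) in the side crop, and its far rim edge runs (562,138)–(665,128) in the top crop.

Run:
```python
from h import *
a,b=cam("top"),cam("side")
S=[(115+x/2.5,215+y/2.5) for x,y in[(132,109),(207,86),(271,208),(192,238)]]
T=[(418,303),(447,300),(436.3,237),(410.5,239.5)] # -x+y,-x-y,+x-y,+x+y
T=[T[1],T[0],T[3],T[2]]
for s,t in zip(S,T): print(atz(b,*s,.064).round(3),atz(a,*t,.064).round(3),tri(a,t,b,s))
L=[(115+x/2.5,215+y/2.5) for x,y in[(48,96),(240,30),(350,200),(132,286)]]
for s in L: print("large",atz(b,*s,.072).round(3))
u,v=dark(a,(500-0,560,240,330)); print("bar",np.array([atz(a,x,y,.04) for x,y in zip(u,v)]).mean(0))
# cupboard, keeper, ramekin crop
A=a[0]["image"][...,::-1][100:275,125:370];B=b[0]["image"][...,::-1][150:375,285:585]
A=cv2.resize(A,None,fx=2,fy=2,interpolation=2);B=cv2.resize(B,None,fx=2,fy=2,interpolation=2)
B=cv2.resize(B,(520,390));A=np.ascontiguousarray(A)
A=cv2.copyMakeBorder(A[:350],0,0,0,0,0)
o=np.zeros((600,800,3),np.uint8);o[:350,:490]=A;o2=np.zeros((450,600,3),np.uint8);o2[:]=cv2.resize(b[0]["image"][...,::-1][150:375,285:585],(600,450),interpolation=2)
cv2.imwrite("pics/ct.png",A);cv2.imwrite("pics/cs.png",o2)
```

```text
[ 0.446 -0.209  0.064] [ 0.44  -0.207  0.064] (array([ 0.43999666, -0.20889476,  0.05778637]), np.float64(0.001070919052887095))
[ 0.441 -0.149  0.064] [ 0.433 -0.141  0.064] (array([ 0.43309067, -0.14571492,  0.05587134]), np.float64(0.005725932987267598))
[ 0.584 -0.128  0.064] [ 0.579 -0.13   0.064] (array([ 0.57995804, -0.12890632,  0.06044444]), np.float64(0.0026536581699972334))
[ 0.592 -0.188  0.064] [ 0.585 -0.189  0.064] (array([ 0.5862592 , -0.18914457,  0.05769345]), np.float64(0.003056875289893095))
large [ 0.418 -0.269  0.072]
large [ 0.393 -0.111  0.072]
large [ 0.603 -0.072  0.072]
large [ 0.628 -0.234  0.072]
bar [ 0.48691275 -0.3865603   0.04      ]
```

View pics/ct.png

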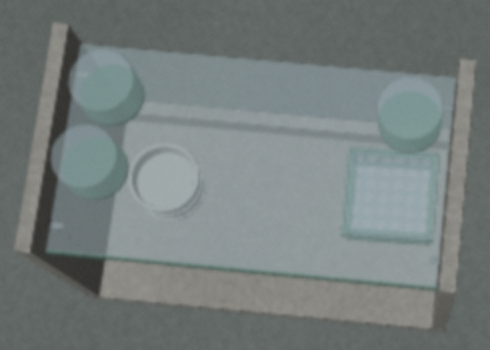

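View pics/cs.png

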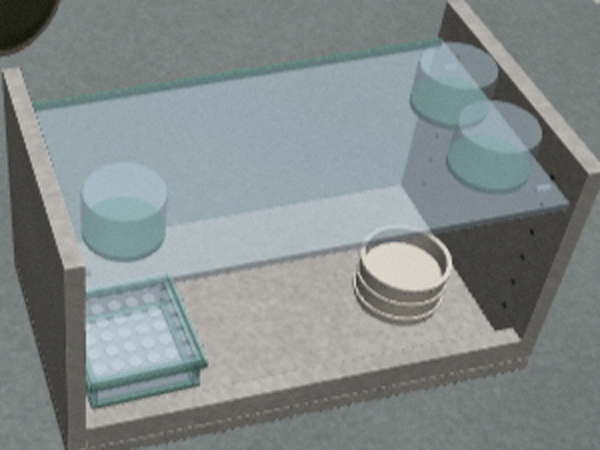

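Top crop: front board edge (100,296)–(432,327), ramekins at (166,178), box's left edge at x≈347. Side crop: box on the left, ramekins on the right, bare board between them. The gap is about 163 mm wide and centred on the cupboard axis.

Call:
{"fn": "send_rows", "kwargs": {"deltas": [[[0.027,-0.0276,0.0044,0,0,0,1],[0.027,-0.0276,0.0044,0,0,0,1],[0.027,-0.0276,0.0044,0,0,0,1],[0.027,-0.0276,0.0044,0,0,0,1],[0.027,-0.0276,0.0044,0,0,0,1],[0.027,-0.0276,0.0044,0,0,0,1],[0.027,-0.0276,0.0044,0,0,0,1],[0.027,-0.0276,0.0044,0,0,0.04,1],[0,0,0,0,0.14,0,1],[0,0,0,0,0.14,0,1],[0,0,0,0,0.14,0,1],[0,0,0,0,0.14,0,1]]]}}

```text
time_s: 9.38
position: [0.4692, -0.1722, 0.1806]
tool_rot: [[0.838, 0.123, 0.531], [0.105, -0.992, 0.065], [0.535, 0.001, -0.845]]
ft_force: [2.0, 0.5, -0.2]
grip_width: 0.0849
gripper_force: 0.0
```

```bash
cat >> h.py <<'E'
def to(P,k=None):
    s=telemetry.observe();R=np.array(s["tool_rot"]);p=np.array(s["position"]);d=R.T@(np.array(P)-p);print(p.round(4),"tool delta",d.round(4))
E
python3 - <<'E'
from h import *
to([.465,-.1735,.12]); to([.465,-.1735,.057])
s=telemetry.observe();print(np.array(s["tool_rot"]).round(3),s["q"].round(0))
b=cam("side");I=b[0]["image"][...,::-1][180:360,80:320];cv2.imwrite("pics/s3.png",cv2.resize(I,(720,540),interpolation=2))
E
```

```text
[ 0.4692 -0.1722  0.1806] tool delta [-0.036   0.0007  0.0488]
[ 0.4692 -0.1722  0.1806] tool delta [-0.0698  0.0006  0.1021]
[[ 0.838  0.123  0.531]
 [ 0.105 -0.992  0.065]
 [ 0.535  0.001 -0.845]] [-46.  14. 108.  38.  44.  12.]
```

View pics/s3.png

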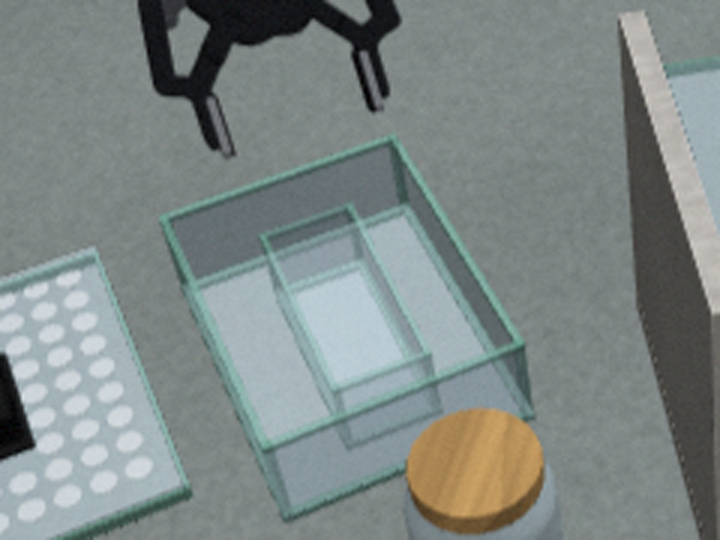

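The fingertips show at (230,155) and (378,108), above the dish's robot-side end. The dish's near rim is at (265,237)–(351,207).

Run:
```python
from h import *
b=cam("side");s=telemetry.observe();R=np.array(s["tool_rot"]);p=np.array(s["position"])
o=lambda q:((q-[80,180])*3).round(0)
for k in(.012,.018,.025):
  t=p+k*R[:,2]; print(k,o(proj(b,[t+.0425*R[:,1],t-.0425*R[:,1]])).tolist())
c=np.array([.511,-.168,.064]);x=np.array([np.cos(.122),np.sin(.122),0]);y=np.array([-x[1],x[0],0])
print("rim pred",o(proj(b,[c+i*.075*x+j*.032*y for i,j in((-1,-1),(-1,1),(1,1),(1,-1))])).tolist())
```

```text
0.012 [[231.0, 151.0], [367.0, 108.0]]
0.018 [[234.0, 160.0], [370.0, 118.0]]
0.025 [[238.0, 171.0], [373.0, 128.0]]
rim pred [[263.0, 230.0], [356.0, 199.0], [431.0, 352.0], [330.0, 388.0]]
```

Call:
{"fn": "send_rows", "kwargs": {"deltas": [[[-0.0115,0,0.017,0,0,0,1],[-0.0115,0,0.017,0,0,0,1],[-0.0115,0,0.017,0,0,0,1],[-0.0115,0,0.017,0,0,0,1],[-0.0115,0,0.017,0,0,0,1],[-0.0105,0,0.016,0,0,0,1],[0,0,0,0,0,0,1]]]}}

```text
time_s: 10.35
position: [0.4653, -0.1725, 0.0576]
tool_rot: [[0.842, 0.125, 0.525], [0.104, -0.992, 0.068], [0.53, -0.003, -0.848]]
ft_force: [0.9, -0.1, 0.4]
grip_width: 0.0852
gripper_force: 0.0
```

Call:
{"fn": "send_rows", "kwargs": {"deltas": [[[0,0,0,0,0,0,-1],[0,0,0,0,0,0,-1],[0,0,0,0,0,0,-1],[0,0,0,0,0,0,-1],[0,0,0,0,0,0,-1]]], "squeeze": 90}}

```text
time_s: 10.98
position: [0.465, -0.1736, 0.0597]
tool_rot: [[0.84, 0.123, 0.529], [0.105, -0.992, 0.064], [0.533, 0.002, -0.846]]
ft_force: [-1.3, -0.6, 5.2]
grip_width: 0.0624
gripper_force: 98.6
```

Call:
{"fn": "send_rows", "kwargs": {"deltas": [[[0.0053,0,-0.0085,0,0,0,-1],[0.0053,0,-0.0085,0,0,0,-1],[0.0107,0,-0.0169,0,0,0,-1],[0.016,0,-0.0254,0,0,0,-1],[0.016,0,-0.0254,0,0,0,-1],[0.0107,0,-0.0169,0,0,0,-1],[0,0,0,0,0,0,-1]]]}}

```text
time_s: 11.85
position: [0.4648, -0.1733, 0.1799]
tool_rot: [[0.84, 0.123, 0.528], [0.106, -0.992, 0.063], [0.532, 0.003, -0.847]]
ft_force: [-0.9, 0.7, -3.5]
grip_width: 0.0627
gripper_force: 98.7
```

Run:
```python
from h import *
b=cam("side");I=b[0]["image"][...,::-1][120:360,60:380];cv2.imwrite("pics/s4.png",cv2.resize(I,(800,600),interpolation=2))
s=telemetry.observe();R=np.array(s["tool_rot"]);p=np.array(s["position"]);g=p+.006*R[:,2]
o=lambda q:((q-[60,120])*2.5).round(0)
x=np.array([R[0,0],R[1,0],0]);x/=np.linalg.norm(x);y=np.array([-x[1],x[0],0])
c=np.array([.511,-.168,.064])+p-[.465,-.1736,.0597];print(p,s["ft_force"],c)
print(o(proj(b,[c+i*.075*x+j*.032*y+[0,0,k] for k in(0,-.058) for i,j in((-1,-1),(-1,1),(1,1),(1,-1))])).tolist())
```

```text
[ 0.46444605 -0.17297944  0.1787188 ] [ 0.02435978 -0.35025034 -2.40707466] [ 0.51044605 -0.16737944  0.1830188 ]
[[238.0, 226.0], [323.0, 201.0], [388.0, 327.0], [296.0, 357.0], [254.0, 284.0], [335.0, 258.0], [399.0, 385.0], [311.0, 416.0]]
```

View pics/s4.png

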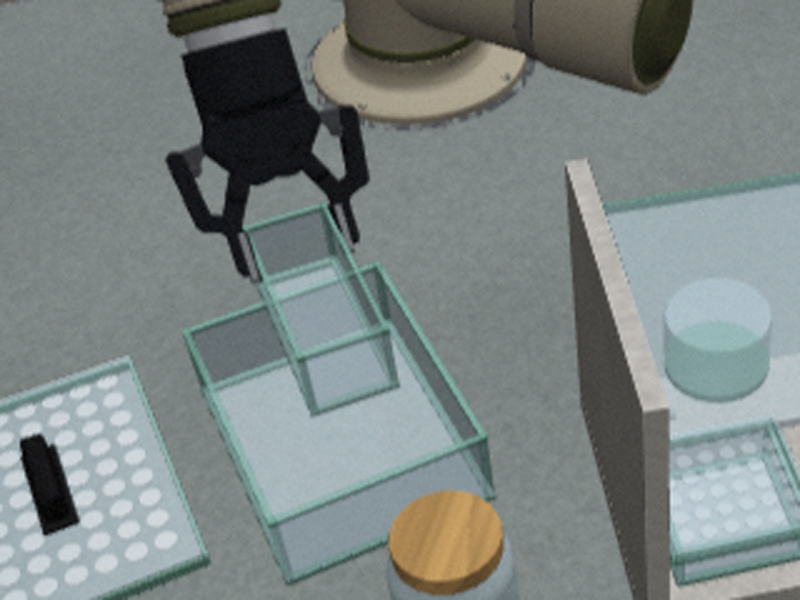

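The dish hangs level, with its rim at (245,230), (325,206), (390,324), (298,360), matching the prediction within a few mm. Next I carry it to the front of the cupboard.

Call:
{"fn": "send_rows", "kwargs": {"deltas": [[[-0.0252,-0.0037,-0.0158,-0.058,0,0.092,-1],[-0.0252,-0.0037,-0.0158,-0.058,0,0.092,-1],[-0.0022,-0.0207,-0.0014,0,0,0,-1],[-0.0045,-0.0415,-0.0028,0,0,0,-1],[-0.0045,-0.0415,-0.0028,0,0,0,-1],[-0.0045,-0.0415,-0.0028,0,0,0,-1],[-0.0045,-0.0415,-0.0028,0,0,0,-1],[-0.0045,-0.0415,-0.0028,0,0,0,-1],[-0.0045,-0.0415,-0.0028,0,0,0,-1],[-0.0045,-0.0415,-0.0028,0,0,0,-1],[-0.0045,-0.0415,-0.0028,0,0,0,-1],[-0.0045,-0.0415,-0.0028,0,0,0,-1]]]}}

```text
time_s: 13.4
position: [0.3921, 0.2086, 0.1764]
tool_rot: [[0.848, -0.095, 0.522], [-0.08, -0.996, -0.051], [0.524, 0.002, -0.851]]
ft_force: [0.7, -0.4, -2.8]
grip_width: 0.0627
gripper_force: 99.8
```

Run:
```python
from h import *
s=telemetry.observe();print(s["q"].round(0),np.degrees(np.arctan2(s["tool_rot"][1][0],s["tool_rot"][0][0])))
to([.391,.245,.090])
a=cam("top");b=cam("side")
# cupboard corner checks
for n,p in(("Lf",(175,248)),("Rf",(341,263.5))): print(n,atz(a,*p,.016).round(4))
for n,p in(("shL",(149,227.5)),("shR",(345,244))): print(n,atz(a,*p,.206).round(4))
I=a[0]["image"][...,::-1][140:380,100:420];cv2.imwrite("pics/t5.png",cv2.resize(I,(800,600),interpolation=2))
```

```text
[ 19.  11. 114. -27.  29. 136.] -5.368522374275037
[0.3921 0.2086 0.1764] tool delta [-0.0491 -0.0363  0.0711]
Lf [0.5698 0.4279 0.016 ]
Rf [0.531  0.0295 0.016 ]
shL [0.5761 0.426  0.206 ]
shR [0.5406 0.0275 0.206 ]
```

View pics/t5.png

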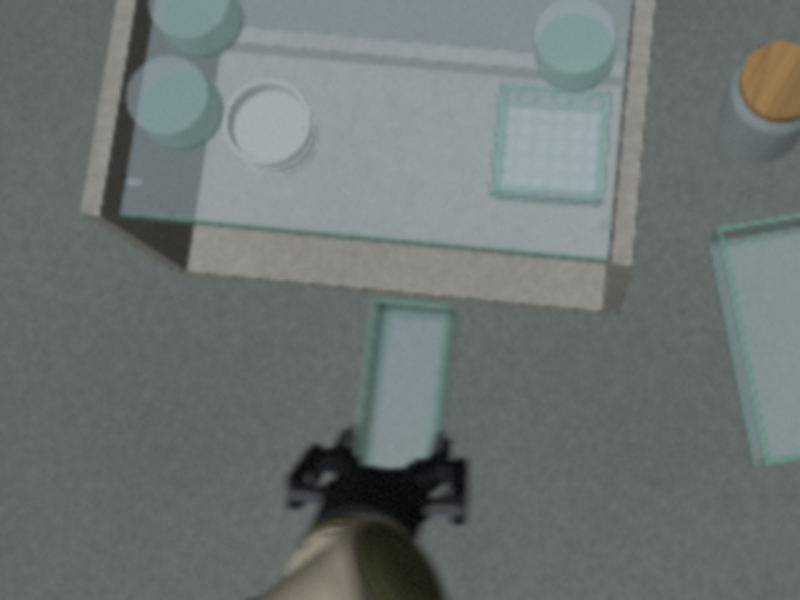

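Top crop: the dish at (375–452, 300–470) is square to the front edge and lined up with the free gap between the ramekins (right edge ≈315) and the box (left edge ≈490).

Call:
{"fn": "send_rows", "kwargs": {"deltas": [[[-0.0132,-0.009,0.0193,0,0,0,-1],[-0.0132,-0.009,0.0193,0,0,0,-1],[-0.0132,-0.009,0.0193,0,0,0,-1],[-0.0132,-0.009,0.0193,0,0,0,-1],[0,0,0,0,0,0,-1]]]}}

```text
time_s: 14.12
position: [0.3952, 0.2423, 0.0897]
tool_rot: [[0.854, -0.092, 0.512], [-0.078, -0.996, -0.049], [0.514, 0.002, -0.858]]
ft_force: [0.6, -0.4, -3.1]
grip_width: 0.0627
gripper_force: 100.0
```

Run:
```python
from h import *
to([.3905,.244,.083]); to([.5923,.2247,.083])
s=telemetry.observe();print(s["q"].round(0),s["ft_force"])
a=cam("side");I=a[0]["image"][...,::-1][130:370,280:600];cv2.imwrite("pics/s6.png",cv2.resize(I,(800,600),interpolation=2))
```

```text
[0.3952 0.2423 0.0897] tool delta [-0.0076 -0.0012  0.0032]
[0.3952 0.2423 0.0897] tool delta [ 0.1663 -0.0006  0.1074]
[ 24.  23. 117. -51.  19. 165.] [ 0.61519468 -0.38960644 -3.06924627]
```

Call:
{"fn": "send_rows", "kwargs": {"deltas": [[[0.0161,0,0.0097,0,0,0,-1],[0.0161,0,0.0097,0,0,0,-1],[0.0161,0,0.0097,0,0,0,-1],[0.0161,0,0.0097,0,0,0,-1],[0.0161,0,0.0097,0,0,0,-1],[0.0161,0,0.0097,0,0,0,-1]]]}}

```text
time_s: 14.92
position: [0.5084, 0.2317, 0.092]
tool_rot: [[0.852, -0.094, 0.515], [-0.08, -0.996, -0.048], [0.517, -0.001, -0.856]]
ft_force: [-0.5, 1.0, -3.3]
grip_width: 0.0621
gripper_force: 100.1
```

Run:
```python
from h import *
s=telemetry.observe();R=np.array(s["tool_rot"]);print(s["q"].round(0),np.degrees(np.arctan2(R[1,0],R[0,0])),np.degrees(np.arctan2(R[2,0],R[2,2])))
to([.5634,.2275,.080]);to([.5634,.2275,.072])
a=cam("side");I=a[0]["image"][...,::-1][130:370,280:600];cv2.imwrite("pics/s6.png",cv2.resize(I,(800,600),interpolation=2))
```

```text
[ 17.  28. 104. -33.  22. 140.] -5.38539247173836 148.87140193289423
[0.5084 0.2317 0.092 ] tool delta [ 0.0411 -0.0009  0.0388]
[0.5084 0.2317 0.092 ] tool delta [ 0.0369 -0.0009  0.0456]
```

View pics/s6.png

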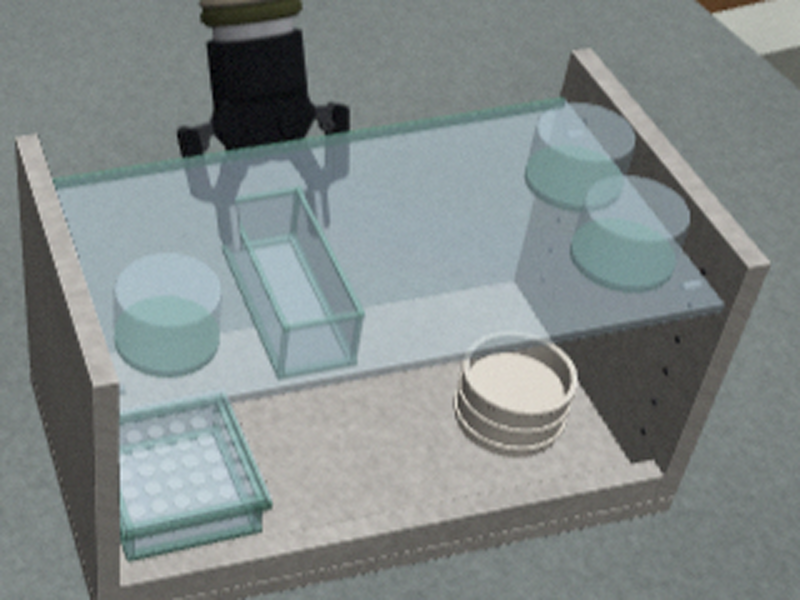

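The dish is partway in under the shelf, at (225–362, 190–375), clear of the box and ramekins. The gripper body is still outside the shelf edge.

Call:
{"fn": "send_rows", "kwargs": {"deltas": [[[0.0095,0,0.011,0,0.018,0,-1],[0.0095,0,0.011,0,0,0,-1],[0.0095,0,0.011,0,0,0,-1],[0.0095,0,0.011,0,0,0,-1],[-0.0005,0,0.001,0,0,0,-1],[-0.0005,0,0.001,0,0,0,-1],[0,0,0,0,0,0,-1]]]}}

```text
time_s: 15.85
position: [0.5631, 0.2275, 0.0718]
tool_rot: [[0.843, -0.091, 0.53], [-0.077, -0.996, -0.049], [0.532, 0.001, -0.847]]
ft_force: [0.6, 0.5, -2.4]
grip_width: 0.0624
gripper_force: 100.2
```

Call:
{"fn": "send_rows", "kwargs": {"deltas": [[[-0.0005,0,0.0009,0,0,0,-1],[-0.0005,0,0.0009,0,0,0,-1],[-0.0005,0,0.0009,0,0,0,-1],[0,0,0,0,0,0,-1]]]}}

```text
time_s: 16.35
position: [0.5636, 0.2275, 0.0697]
tool_rot: [[0.842, -0.091, 0.531], [-0.077, -0.996, -0.049], [0.533, 0.0, -0.846]]
ft_force: [-5.9, 0.5, 6.7]
grip_width: 0.0624
gripper_force: 101.8
```

Call:
{"fn": "send_rows", "kwargs": {"deltas": [[[0,0,0,0,0,0,0.7],[0,0,0,0,0,0,0.9],[0,0,0,0,0,0,0.9],[-0.0038,0,-0.0027,0,0,0,0.9],[-0.0077,0,-0.0048,0,0,0,0.9],[-0.0038,0,-0.0024,0,0,0,0.9],[0,0,0,0,0,0,0.9]]]}}

```text
time_s: 17.23
position: [0.5452, 0.2292, 0.0691]
tool_rot: [[0.843, -0.091, 0.53], [-0.077, -0.996, -0.049], [0.532, 0.0, -0.847]]
ft_force: [-0.3, 0.4, 0.3]
grip_width: 0.0813
gripper_force: 0.0
```

Run:
```python
from h import *
s=telemetry.observe();print(s["position"],s["ft_force"])
a,b=cam("side"),cam("top")
A=cv2.resize(a[0]["image"][...,::-1][170:300,330:470],(420,390),interpolation=2);B=cv2.resize(b[0]["image"][...,::-1][180:310,200:326],(378,390),interpolation=2)
cv2.imwrite("pics/p7.png",np.hstack([A,B]))
x=np.array([.9955,-.095,0]);y=np.array([.095,.9955,0]);F=np.array([.5505,.2287,.016])
P=[F+(.06+i*.075)*x+j*.032*y+[0,0,.058] for i,j in((-1,-1),(-1,1),(1,1),(1,-1))]
print(((proj(a,P)-[330,170])*3).round().tolist(),((proj(b,P)-[200,180])*3+[420,0]).round().tolist())
```

```text
[0.54519998 0.229156   0.0690731 ] [-0.29269719  0.38628918  0.25379074]
[[142.0, 195.0], [233.0, 179.0], [317.0, 340.0], [218.0, 359.0]] [[623.0, 237.0], [539.0, 229.0], [563.0, 40.0], [644.0, 47.0]]
```

View pics/p7.png

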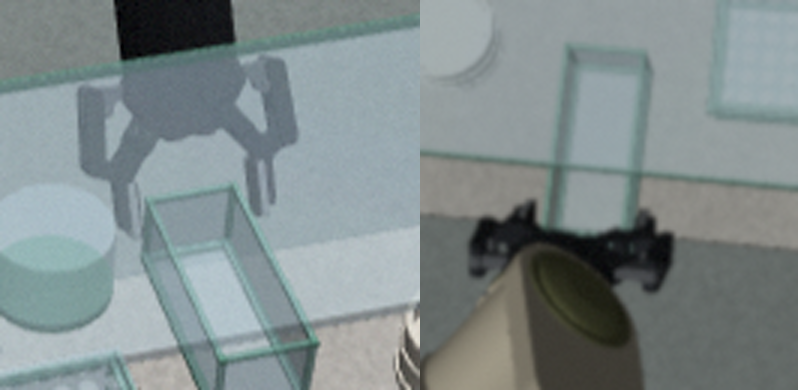

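Side crop: near-end rim corners at (147,200) and (234,187), upright and straight, about 13 mm still sticking out. Pads straddle the near end, so I re-grip and slide it in by 25 mm.

Call:
{"fn": "send_rows", "kwargs": {"deltas": [[[0,0,0,0,0,0,-1],[0,0,0,0,0,0,-1],[0,0,0,0,0,0,-1],[0,0,0,0,0,0,-1],[0.0048,0,0.0022,0,0,0,-1],[0.0043,0,0.0027,0,0,0,-1],[0.0043,0,0.0027,0,0,0,-1],[0.0043,0,0.0027,0,0,0,-1],[0.0043,0,0.0027,0,0,0,-1],[0,0,0,0,0,0,-1]]], "squeeze": 50}}

```text
time_s: 18.58
position: [0.5714, 0.2266, 0.0696]
tool_rot: [[0.843, -0.092, 0.53], [-0.078, -0.996, -0.049], [0.532, 0.0, -0.847]]
ft_force: [0.3, 0.7, -2.1]
grip_width: 0.0633
gripper_force: 55.1
```

Call:
{"fn": "send_rows", "kwargs": {"deltas": [[[-0.0005,0,0.0009,0,0,0,-1],[-0.0005,0,0.0009,0,0,0,-1],[0,0,0,0,0,0,0.6],[0,0,0,0,0,0,0.9],[0,0,0,0,0,0,0.9],[-0.0043,0,-0.0027,0,0,0,0.9],[-0.0085,0,-0.0055,0,0,0,0.9],[-0.0128,0,-0.008,0,0,0,0.9],[-0.015,0,-0.02,0,0,0,0.9],[-0.01,0,-0.04,0,0,0,0.9],[0,0,-0.05,0,0,0,0.9],[0,0,-0.05,0,0,0,0.9]]]}}

```text
time_s: 20.08
position: [0.4333, 0.2392, 0.1908]
tool_rot: [[0.843, -0.091, 0.529], [-0.077, -0.996, -0.049], [0.532, 0.001, -0.847]]
ft_force: [1.2, 0.1, 0.6]
grip_width: 0.0811
gripper_force: 0.0
```

Run:
```python
from h import *
s=telemetry.observe();print(s["position"],s["ft_force"],s["time_s"])
a,b=cam("side"),cam("top")
A=cv2.resize(a[0]["image"][...,::-1][150:370,300:560],(416,352),interpolation=2);B=cv2.resize(b[0]["image"][...,::-1][120:310,130:330],(370,352),interpolation=2)
L=cv2.resize(a[0]["image"][...,::-1][200:400,0:300],(330,220));M=cv2.resize(b[0]["image"][...,::-1][130:360,360:620],(249,220))
o=np.zeros((580,790,3),np.uint8);o[:352,:416]=A;o[:352,416:786]=B;o[355:575,:330]=L;o[355:575,335:584]=M
cv2.imwrite("pics/f8.png",o)
x=np.array([.9955,-.095,0]);y=np.array([.095,.9955,0]);F=np.array([.5505,.2287,.016])
P=[F+(.087+i*.075)*x+j*.032*y+[0,0,.058] for i,j in((-1,-1),(-1,1),(1,1),(1,-1))]+[F-.2*y,F+.2*y]
print(((proj(a,P)-[300,150])*1.6).round().tolist(),((proj(b,P)-[130,120])*1.85+[416,0]).round().tolist())
```

```text
[0.43333807 0.23917997 0.19078222] [1.22495884 0.13873038 0.6160148 ] 20.075
[[131.0, 151.0], [180.0, 142.0], [226.0, 230.0], [172.0, 241.0], [-3.0, 200.0], [293.0, 146.0]] [[673.0, 236.0], [622.0, 231.0], [636.0, 115.0], [686.0, 120.0], [806.0, 265.0], [499.0, 237.0]]
```

View pics/f8.png

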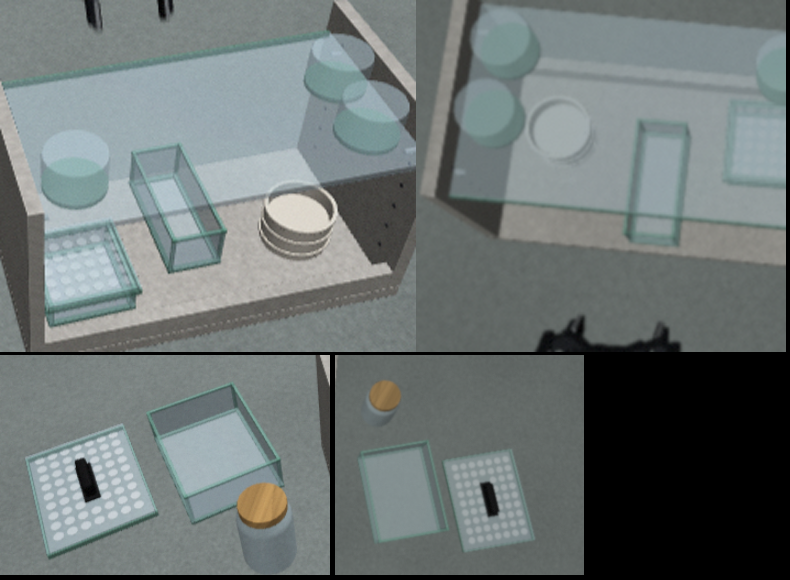

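The final views show the dish upright and straight on the bottom board. Its front foot edge is at (627–680, 243–247), about 8 mm inside the board's front edge. The lid is flat, and the large dish, box, ramekins and jar are where they were.

```bash
python3 -c "
from rig import env
print(env.close_job())"
```

```text
the job is handed in; nothing more can be done
None
```

The job is handed in, with no verdict returned: the lid is flat on the counter beside the large dish, and the narrow dish stands upright and end-on in the cupboard, about 8 mm inside the front edge, with nothing else visibly moved.

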